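Tip terminal blocks out of a flap-front caddy

TASK

Two brass terminal blocks are inside the shorter of the two white caddies. Lift that caddy by the grip block on its top, hold it close above the aluminium tray and tip it mouth first, just far enough that its flap swings open and both blocks slide out into the tray; never tip it right over onto its nose. Then stand it upright on the worktop again, clear of the tray, with its flap shut.

Things in the scene. Friction and masses are not known exactly. Their poses are not given: they have to be found in the camera images.
- caddy_grip (a point): Centre of the grey grip block (40 along x, 20 along y, 28 mm high) on top of the shorter caddy: a white box 90 (x) x 52 (y) x 50 mm high, 0.2 kg +-30%. This point is 78 mm above the caddy's underside, 28 above its roof, midway along and across, over its centre of gravity. x points to its back: the flapped mouth faces -x; z up. The other caddy is alike but 140 mm long and empty; they may swap places.
- caddy_flap (a joint): Grey flap over the shorter caddy's mouth (46 wide x 42 mm high), hinged at the roof's front edge, hanging freely: 0 = shut (by its weight, bottom edge 15 degrees forward of plumb); grows to 1.5 rad as the bottom edge swings outward. With the caddy tipped by T it hangs open by about T - 0.26 rad.
- tray: Open aluminium tray 140 (x) x 150 (y) x 29 mm high to the top of its rolled rim, walls and floor 4 mm, 0.6 kg, loose. Origin at the centre of its underside; z up.
- block_1: Brass terminal block 22 x 14 x 14 mm, 30 g, with two small screws on top; inside the shorter caddy at the start, lying towards its back and out of sight. Origin at the centre of its underside. It slides along the caddy's smooth floor once that slopes by about 17 degrees (14 to 21) and runs out quickly at 40 to 45.
- block_2: The second, identical brass block, lying beside the first in the shorter caddy. With the grip's centre held 160 mm above the worktop and the caddy slowly tipped about it to 40-45 degrees, the blocks come to rest in the tray some 30 to 60 mm ahead of the grip's centre, on the side the mouth faces.

How it is judged:
By the outcome, as a careful person would: the job done as asked, in the order asked, and still so for the second after the job is handed in, with the robot touching nothing.
It also fails if it takes over 48 s, if anything falls off the work surface, if the arm or the gripper's body presses on something with over 40 N, if the wrist force passes 120 N, or if a joint passes its speed limit or range.

ROBOT

A 7-joint arm with a two-finger parallel gripper is mounted at the origin on a cart in front of the work surface, level with it; the furniture and walls round the work are solid. World frame = base frame: x ahead of the robot, y to its left, z up, the work surface at z = 0. Lengths are in m, angles in rad, forces in N, time in s.
With the tool pointing down it reaches from about 0.4 to 0.875 m from the base axis. Payload 6.5 kg.
Tool frame: the origin (TCP) lies midway between the tips of the shut fingers; the grasp point (between the pads) lies 19 mm behind it; z points along the fingers, y is the line along which they close (so a half turn about z gives the same grasp; the last joint's range is limited). The gripper opens to 85 mm and grips with 20 to 120 N. Pads are 22 mm wide; open, the fingers measure 114 mm over their backs; the gripper's body (76 mm by 85 mm) begins 54 mm behind the grasp point. The pads swing forward as they close: fully open they stand 13 mm farther back than shut.
Start: joints at [-1.293, 0.536, -0.004, 1.538, 0.003, 1.067, -0.071], TCP at [0.219, 0.612, 0.231] pointing down, gripper open.
Joint ranges: [-2.7, 2.7], [-0.37, 2.16], [-1.27, 1.26], [0.24, 2.4], [-1.31, 4.45], [0.19, 1.91], [-2.76, 2.76]. Speed limits (rad/s): [2.39, 2.39, 3.14, 3.14, 3.14, 3.14, 3.14].

INTERFACE

Orientations are given as a unit quaternion [x, y, z, w].
In Python, from rig import status, cams, order gives the robot as it stands. The module is installed in compiled form; this text tells all that it offers.
- The arm moves only by the shell command python3 -m jog 'ROWS' [FORCE]. ROWS is JSON, a list of rows, each an object of numbers: "rx", "ry", "rz": the turn, a rotation vector about the tool's x, y, z in degrees; "tx", "ty", "tz": the shift along the tool's x, y, z in cm; "jaw": the finger opening in cm, from 0 to 8.54. In form: [{"rx": .., "ry": .., "rz": .., "tx": .., "ty": .., "tz": .., "jaw": ..}, ...]. A call has exactly 8 rows; each row is the pose to reach, as a shift and turn from the pose commanded when the call began, along the tool's axes at that moment; what a row does not reach only later rows make up. A row lasts 1/10 s, in which the tool goes at most 50 mm and 8.59 degrees, less where a joint would pass 70% of its speed; a pose out of reach is approached as far as the arm can. A call with a gripper value outside its range is refused whole. The fingers move at their own pace and stop on an object; FORCE is the grip in N (left out, the last holds). Time passes only in rows, so rows that repeat a pose let the fingers close, or fill a call up. It gives the time, the measured TCP pose, the force, the opening and the grip force at its end, in the units of the state.
- status.get_state(): the state, without advancing time (a new reading comes with each control period).
- cams.get_image(name): name is "scene" or "top"; returns the picture (384x512x3 uint8, red, green, blue); there is no depth.
- cams.calibration(name): a dict with "intrinsics" (3x3 intrinsics, pixels), "origin" and "attitude" of the camera in the world. Camera axes: x right, y down, z forward; pixel columns grow to the right and rows downward; lengths in m; the calibration is good to about 2 mm. A picture is of the moment at which its call begins. calibration takes no time and is no camera call.
- order.hand_in(): hands the job in; it is judged then, once.
The state is a dict: "time": time; "joint_positions": joint angles; "joint_velocities": joint speeds; "joint_efforts": joint torques, N m; "tool_pos": TCP position; "eef_rot": TCP orientation; "contact_force": force on the tool from outside, world axes, zero at the start; "moment": the same for the moment, N m; "finger_gap": finger opening in m; "finger_force": force on a finger pad.
Only numpy, scipy, OpenCV 4.12 (cv2) and the standard library are available. Lean on these libraries where they do the work, as an engineer would, in place of code of your own. Each camera call takes 0.05 s, during which the arm holds its last target. There are 200 camera calls.

## Working session

There is one attempt and no reset: what is moved stays moved. The work goes in short steps, Python scripts to look and compute and a shell command to move; the robot and the scene stay as the last step left them, time stands still between calls to the robot, and variables do not carry over. Pictures are saved under pics/ and viewed, at most 10 in all, crops included, and the job is handed in when it is done.

```bash
mkdir -p pics; python3 - <<'E'
from rig import status,cams
import cv2,numpy as np
s=status.get_state();print(s['time'],s['tool_pos'],s['eef_rot'],s['finger_gap'])
for n in('scene','top'):
    c=cams.calibration(n);print(n,np.round(c['intrinsics'],1).tolist(),np.round(c['origin'],3),np.round(c['attitude'],3).tolist())
    im=cams.get_image(n);np.save(f'pics/{n}0.npy',im);cv2.imwrite(f'pics/{n}0.png',cv2.resize(im[:,:,::-1],(800,600),interpolation=cv2.INTER_CUBIC))
E
```

```text
0.0 [0.21889931 0.61136923 0.23041597] [ 1.71005984e-01  9.85269613e-01 -8.56132993e-04 -9.89827986e-05] 0.08530059196948117
scene [[382.0, 0.0, 257.5], [0.0, 382.0, 195.0], [0.0, 0.0, 1.0]] [0.047 0.313 0.606] [-0.403, 0.806, -0.39, 0.19]
top [[375.8, 0.0, 250.9], [0.0, 375.8, 188.6], [0.0, 0.0, 1.0]] [ 0.466 -0.087  0.906] [0.711, -0.7, 0.056, -0.039]
```

View pics/scene0.png

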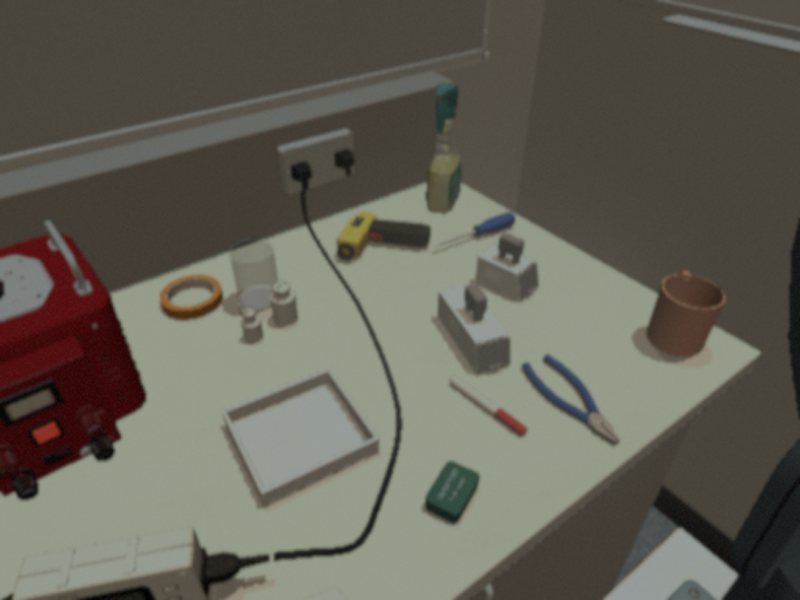

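View pics/top0.png

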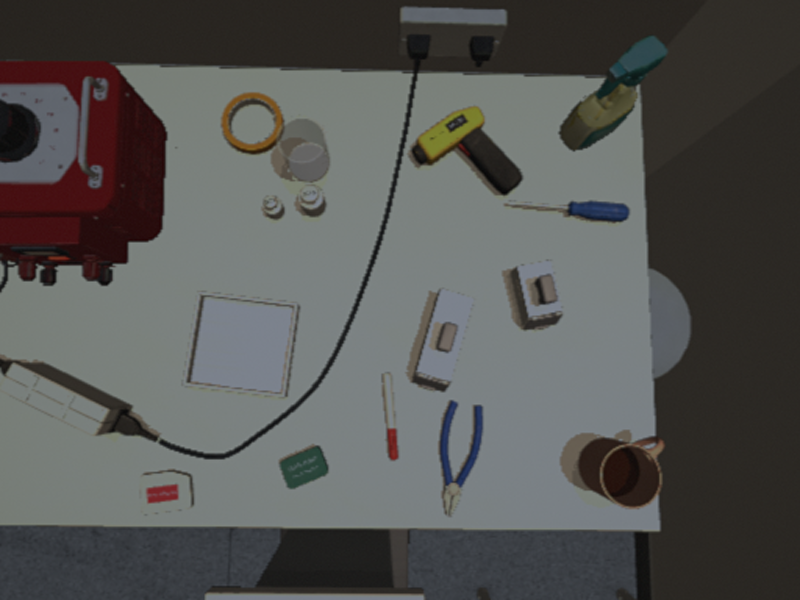

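The top view shows the tray at about (243,344), the short caddy at (538,295) with its grip at (546,290), and the long caddy at (443,338). The scene view shows the same layout, with the short caddy at (507,270). Next I'll enlarge crops of both views.

```bash
python3 - <<'E'
import cv2,numpy as np
s=np.load('pics/scene0.npy');t=np.load('pics/top0.npy')
def c(im,x,y,w,h,f):
    a=im[y:y+h,x:x+w,::-1].astype(float);a=np.clip(a*1.4,0,255).astype('uint8')
    return cv2.resize(a,(w*f,h*f),interpolation=cv2.INTER_CUBIC)
# caddies: 8x ; 50x37
a=c(s,300,145,50,50,8);b=c(t,322,160,50,50,8)
cv2.imwrite('pics/c1.png',np.hstack([a,b]))
a=c(s,136,234,100,90,4);b=c(t,110,180,100,90,4)
cv2.imwrite('pics/c2.png',np.hstack([a,b]))
E
```

```text
(no output)
```

View pics/c1.png

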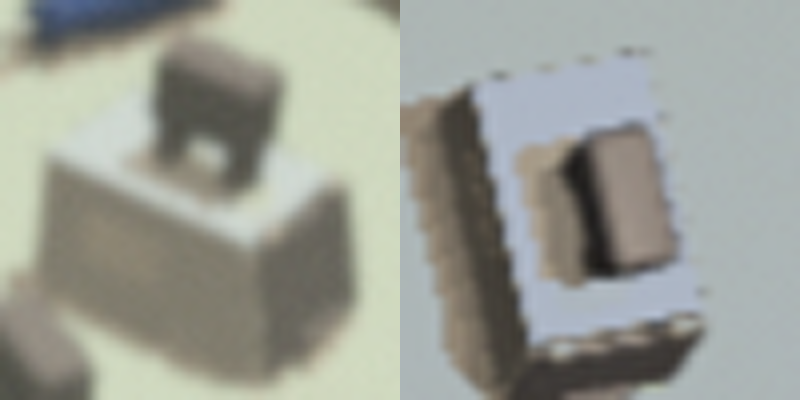

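View pics/c2.png

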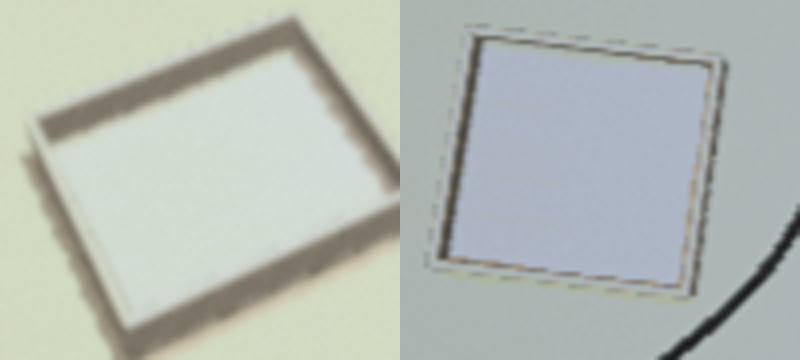

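The crop shows the short caddy's grey flap end facing the robot, at the lower right in the scene view and at the bottom in the top view. The tray's rim corners are also clear. I'll triangulate these points now.

```bash
cat > h.py <<'E'
import numpy as np
from rig import cams
from scipy.spatial.transform import Rotation as R
C={n:cams.calibration(n) for n in('scene','top')}
def ray(n,p):
    c=C[n];d=R.from_quat(c['attitude']).apply(np.linalg.inv(c['intrinsics'])@[p[0],p[1],1]);return np.array(c['origin']),d/np.linalg.norm(d)
def tri(ps,pt):
    A=0;b=0;L=[]
    for n,p in(('scene',ps),('top',pt)):
        o,d=ray(n,p);P=np.eye(3)-np.outer(d,d);A=A+P;b=b+P@o;L.append((P,o))
    x=np.linalg.solve(A,b);return x,max(np.linalg.norm(P@(x-o)) for P,o in L)
def onz(n,p,z):
    o,d=ray(n,p);return o+d*(z-o[2])/d[2]
def proj(n,X):
    c=C[n];q=R.from_quat(c['attitude']).inv().apply(np.array(X)-c['origin'])@np.array(c['intrinsics']).T;return q[...,:2]/q[...,2:]
def crop(p,f,off):return (np.array(p)+.5)/f-.5+off
E
python3 - <<'E'
from h import *
for n,ps,pt in[('grip',(225,62),(230,198)),('roofFL',(50,155),(72,88)),('roofNL',(250,245),(130,345)),('roofNR',(348,180),(300,318)),('botNL',(265,380),(115,390))]:
    x,e=tri(crop(ps,8,(300,145)),crop(pt,8,(322,160)));print(n,x.round(4),round(e,4))
for n,ps,pt in[('FL',(32,122),(72,28)),('FR',(295,12),(327,62)),('NL',(125,330),(30,265)),('NR',(418,190),(292,297))]:
    x,e=tri(crop(ps,4,(136,234)),crop(pt,4,(110,180)));print(n,x.round(4),round(e,4),onz('top',crop(pt,4,(110,180)),.029).round(4))
print('grip@.092',onz('top',crop((230,198),8,(322,160)),.092))
for p in[(72,88),(245,52),(300,318),(130,345)]:print(onz('top',crop(p,8,(322,160)),.05).round(4))
E
```

```text
grip [ 0.5896 -0.3243  0.0923] 0.0007
roofFL [ 0.6278 -0.2908  0.0499] 0.0002
roofNL [ 0.5531 -0.3064  0.0503] 0.0002
roofNR [ 0.5607 -0.3568  0.0502] 0.0016
botNL [ 0.5448 -0.3148 -0.002 ] 0.0002
FL [0.5849 0.1831 0.0234] 0.0004 [0.5844 0.1818 0.029 ]
FR [0.5696 0.0359 0.0241] 0.0032 [0.5671 0.0327 0.029 ]
NL [0.4476 0.1996 0.0251] 0.0008 [0.4472 0.1976 0.029 ]
NR [0.4332 0.0511 0.0233] 0.0033 [0.4313 0.0477 0.029 ]
grip@.092 [ 0.59009017 -0.32389767  0.092     ]
[ 0.6279 -0.2906  0.05  ]
[ 0.6396 -0.3414  0.05  ]
[ 0.5619 -0.3557  0.05  ]
[ 0.5532 -0.3063  0.05  ]
```

The heights check out: roof 50 mm, grip top 92 mm, tray rim about 25–29 mm. The roof is 76 mm long, so it's recessed at the near end, which confirms the mouth faces the robot. Caddy yaw is about 12.3°.

```bash
cat >> h.py <<'E'
def go(g,yaw,tip=0,off=.019):
    "grasp point g, caddy yaw/tip deg -> shift (cm) and turn (deg) in current tool axes"
    from rig import status
    s=status.get_state();T=R.from_quat(s['eef_rot']);p=np.array(s['tool_pos'])
    y=np.radians(yaw);B=R.from_matrix(np.array([[np.cos(y),np.sin(y),0],[np.sin(y),-np.cos(y),0],[0,0,-1]]).T.T)
    B=B*R.from_euler('y',tip,degrees=True)
    q=np.array(g)+off*B.as_matrix()[:,2]
    print('t',s['time'],'t cm',(T.inv().apply(q-p)*100).round(2),'rot',np.degrees((T.inv()*B).as_rotvec()).round(1),'dist',np.linalg.norm(q-p).round(3))
def st():
    from rig import status
    s=status.get_state();T=R.from_quat(s['eef_rot']);M=T.as_matrix();p=np.array(s['tool_pos'])
    print('t',round(s['time'],2),'tcp',p.round(4),'grasp',(p-.019*M[:,2]).round(4),'x',M[:,0].round(3),'z',M[:,2].round(3),'q',np.round(s['joint_positions'],2),'F',np.round(s['contact_force'],1),'gap',round(s['finger_gap'],4),round(s['finger_force'],1))
E
python3 - <<'E'
from h import *
k=1/1.5625
for n,a,b in[('handle near',(85,287),(95,175)),('handle far',(48,225),(98,88)),('box corner',(125,345),(160,238)),('white dev',(195,540),(130,412)),('glass',(253,245),(303,140)),('mug',(690,285),(625,470))]:
    x,e=tri(np.array(a)*k,np.array(b)*k);print(n,x.round(3),round(e,3))
st();go((.5515,.1246,.30),12.3)
E
```

```text
handle near [0.707 0.27  0.189] 0.001
handle far [0.813 0.269 0.217] 0.006
box corner [0.657 0.237 0.11 ] 0.022
white dev [0.413 0.273 0.052] 0.011
glass [0.794 0.026 0.106] 0.001
mug [ 0.341 -0.423  0.103] 0.003
t 0.1 tcp [0.2189 0.6114 0.2305] grasp [0.219  0.6114 0.2495] x [-0.941  0.337 -0.   ] z [-0.    -0.002 -1.   ] q [-1.29  0.54 -0.    1.54  0.    1.07 -0.07] F [-0.6 -0.5 -0.2] gap 0.0855 0.0
t 0.1 t cm [-47.72 -34.63  -4.99] rot [-0.00e+00  1.00e-01  1.48e+02] dist 0.592
```

```bash
python3 -m jog '[{"tx":-1,"ty":-1,"tz":-1.5,"rz":4,"jaw":8.5},{"tx":-3,"ty":-2.5,"tz":-3,"rz":12,"jaw":8.5},{"tx":-6,"ty":-4.5,"tz":-4,"rz":20,"jaw":8.5},{"tx":-9,"ty":-7,"tz":-5,"rz":28,"jaw":8.5},{"tx":-12.5,"ty":-9.5,"tz":-5,"rz":36,"jaw":8.5},{"tx":-16,"ty":-12,"tz":-5,"rz":44,"jaw":8.5},{"tx":-19.5,"ty":-14.5,"tz":-5,"rz":52,"jaw":8.5},{"tx":-23,"ty":-17,"tz":-5,"rz":60,"jaw":8.5}]' 80; python3 -c "
from h import *
st();go((.5515,.1246,.30),12.3)"
```

```text
t 0.1 tcp [0.2189 0.6114 0.2305] grasp [0.219  0.6114 0.2495] x [-0.941  0.337 -0.   ] z [-0.    -0.002 -1.   ] q [-1.29  0.54 -0.    1.54  0.    1.07 -0.07] F [-0.6 -0.5 -0.2] gap 0.0855 0.0
t 0.1 t cm [-47.72 -34.63  -4.99] rot [-0.00e+00  1.00e-01  1.48e+02] dist 0.592invalid input at $[0]: expected keys rx, ry, rz, tx, ty, tz, jaw
```

```bash
python3 -m jog '[{"rx":0,"ry":0,"tx":-1,"ty":-1,"tz":-1.5,"rz":4,"jaw":8.5},{"rx":0,"ry":0,"tx":-3,"ty":-2.5,"tz":-3,"rz":12,"jaw":8.5},{"rx":0,"ry":0,"tx":-6,"ty":-4.5,"tz":-4,"rz":20,"jaw":8.5},{"rx":0,"ry":0,"tx":-9,"ty":-7,"tz":-5,"rz":28,"jaw":8.5},{"rx":0,"ry":0,"tx":-12.5,"ty":-9.5,"tz":-5,"rz":36,"jaw":8.5},{"rx":0,"ry":0,"tx":-16,"ty":-12,"tz":-5,"rz":44,"jaw":8.5},{"rx":0,"ry":0,"tx":-19.5,"ty":-14.5,"tz":-5,"rz":52,"jaw":8.5},{"rx":0,"ry":0,"tx":-23,"ty":-17,"tz":-5,"rz":60,"jaw":8.5}]' 80; python3 -c "
from h import *
st();go((.5515,.1246,.30),12.3)"
```

```text
time: 0.9
tool_pos: [0.3789, 0.3727, 0.2811]
eef_rot: [0.643, 0.766, -0.0, -0.0]
contact_force: [0.2, -0.0, 0.8]
finger_gap: 0.0849
finger_force: 0.0
t 0.9 tcp [0.3789 0.3727 0.2811] grasp [0.3789 0.3727 0.3001] x [-0.173  0.985 -0.   ] z [-0. -0. -1.] q [-1.1   0.28  0.29  1.81 -0.09  1.06 -0.6 ] F [ 0.2 -0.   0.8] gap 0.0849 0.0
t 0.9 t cm [-2.742e+01  1.270e+01  1.000e-02] rot [-0.   0.  87.7] dist 0.302
```

```bash
python3 -m jog '[{"rx":0,"ry":0,"tx":-3.5,"ty":1.6,"tz":0,"rz":8,"jaw":8.5},{"rx":0,"ry":0,"tx":-7,"ty":3.2,"tz":0,"rz":16,"jaw":8.5},{"rx":0,"ry":0,"tx":-10.5,"ty":4.9,"tz":0,"rz":24,"jaw":8.5},{"rx":0,"ry":0,"tx":-14,"ty":6.5,"tz":0,"rz":32,"jaw":8.5},{"rx":0,"ry":0,"tx":-17.5,"ty":8.1,"tz":0,"rz":40,"jaw":8.5},{"rx":0,"ry":0,"tx":-21,"ty":9.7,"tz":0,"rz":48,"jaw":8.5},{"rx":0,"ry":0,"tx":-24.2,"ty":11.2,"tz":0,"rz":56,"jaw":8.5},{"rx":0,"ry":0,"tx":-27.4,"ty":12.7,"tz":0,"rz":64,"jaw":8.5}]' >/dev/null; python3 -c "
from h import *
st();go((.5515,.1246,.20),12.3);go((.5515,.1246,.16),12.3,42)"
```

```text
t 1.7 tcp [0.5527 0.1262 0.2811] grasp [0.5527 0.1262 0.3001] x [ 0.809  0.587 -0.   ] z [-0.  0. -1.] q [-0.78  0.39  0.62  1.74 -0.25  1.1  -1.02] F [-0.5  1.  -0.9] gap 0.085 0.0
t 1.7 t cm [-0.19  0.06 10.01] rot [-0.   0.  23.7] dist 0.1
t 1.7 t cm [ 0.98  0.57 13.52] rot [-8.7 41.4 22.6] dist 0.136
```

```bash
python3 -m jog '[{"rx":-1.2,"ry":5.9,"rz":3.2,"tx":0.14,"ty":0.08,"tz":2,"jaw":8.5},{"rx":-2.5,"ry":11.8,"rz":6.4,"tx":0.28,"ty":0.16,"tz":4,"jaw":8.5},{"rx":-3.7,"ry":17.7,"rz":9.7,"tx":0.42,"ty":0.24,"tz":6,"jaw":8.5},{"rx":-5,"ry":23.6,"rz":12.9,"tx":0.56,"ty":0.32,"tz":8,"jaw":8.5},{"rx":-6.2,"ry":29.5,"rz":16.1,"tx":0.7,"ty":0.4,"tz":10,"jaw":8.5},{"rx":-7.5,"ry":35.5,"rz":19.4,"tx":0.84,"ty":0.48,"tz":12,"jaw":8.5},{"rx":-8.7,"ry":41.4,"rz":22.6,"tx":0.98,"ty":0.57,"tz":13.5,"jaw":8.5},{"rx":-8.7,"ry":41.4,"rz":22.6,"tx":0.98,"ty":0.57,"tz":13.5,"jaw":8.5}]' >/dev/null; python3 -c "
from h import *
st();go((.5515,.1246,.16),12.3,42);go((.59,-.3245,.16),12.3,0)"
```

```text
t 2.5 tcp [0.5759 0.1289 0.1973] grasp [0.5658 0.1263 0.2132] x [0.811 0.216 0.544] z [ 0.526  0.136 -0.839] q [-0.91  0.33  0.7   2.25 -1.31  0.19 -0.36] F [ 7.2 -5.6  2.1] gap 0.0851 0.0
t 2.5 t cm [-3.8  -0.17  3.67] rot [-1.3  9.1  2.1] dist 0.053
t 2.5 t cm [-11.73  44.18  -0.67] rot [ -0.5 -32.9   2.5] dist 0.457
```

The arm can't tip toward the base at that spot: j6 and j5 are both at their limits. I'll fit a kinematic model from the recorded poses and use it to choose a feasible pour direction.

```bash
cat > kin.py <<'E'
import numpy as np, itertools
from scipy.spatial.transform import Rotation as R
from scipy.optimize import least_squares
def fk(q,p,s):
    a0,a7,h,a,b,L,e1,e2,ew=p
    Rz=lambda t:R.from_euler('z',t);Ry=lambda t:R.from_euler('y',t)
    r=Rz(s[0]*q[0]+a0)*Ry(q[1]);x=np.array([0,0,h])
    r=r*Rz(s[1]*q[2]);x=x+r.apply([e1,0,a])
    r=r*Ry(q[3]);x=x+r.apply([e2,0,0]);r=r*Rz(s[2]*q[4]);x=x+r.apply([0,0,b])
    r=r*Ry(q[5]);x=x+r.apply([ew,0,L]);r=r*Rz(s[3]*q[6]+a7);return x,r
E
python3 - <<'E'
from kin import *
from rig import status
s=status.get_state();np.save('cur.npy',np.r_[s['joint_positions'],s['tool_pos'],s['eef_rot']])
def xz(x,z):
    x,z=np.array(x),np.array(z);return R.from_matrix(np.c_[x,np.cross(z,x),z])
D=[([-1.293,.536,-.004,1.538,.003,1.067,-.071],[.2189,.6114,.2305],R.from_quat([.171,.98527,-.00086,-.0001])),
([-1.1,.28,.29,1.81,-.09,1.06,-.6],[.3789,.3727,.2811],xz([-.173,.985,0],[0,0,-1])),
([-.78,.39,.62,1.74,-.25,1.1,-1.02],[.5527,.1262,.2811],xz([.809,.587,0],[0,0,-1])),
(s['joint_positions'],s['tool_pos'],R.from_quat(s['eef_rot']))]
res=[]
for sg in itertools.product([1,-1],repeat=4):
  def f(p):
    o=[]
    for q,x,r in D:
        X,Q=fk(q,p,sg);o+=list((X-x)*3);o+=list((r.inv()*Q).as_rotvec())
    return o
  for a0 in(0,3.14):
   for a7 in(0,1.57,3.14,-1.57):
    r=least_squares(f,[a0,a7,.3,.35,.35,.25,0,0,0]);res.append((r.cost,sg,a7,r.x.round(4).tolist(),np.abs(r.fun).max().round(4)))
res.sort(key=lambda v:v[0]);[print(v) for v in res[:3]]
E
```

```text
(np.float64(0.0012570654584789602), (-1, -1, -1, -1), 3.14, [-0.0671, 1.5077, 0.3988, 0.4834, 0.4549, 0.3419, 0.0238, 0.0114, 0.0097], np.float64(0.0364))
(np.float64(0.0012570654584789698), (-1, -1, -1, -1), -1.57, [-0.0671, -4.7755, 0.3988, 0.4834, 0.4549, 0.3419, 0.0238, 0.0114, 0.0097], np.float64(0.0364))
(np.float64(0.001257065458478973), (-1, -1, -1, -1), 1.57, [-0.0671, 1.5077, 0.3988, 0.4834, 0.4549, 0.3419, 0.0238, 0.0114, 0.0097], np.float64(0.0364))
```

```bash
cat >> kin.py <<'E'
P=[-0.0671,1.5077,0.3988,0.4834,0.4549,0.3419,0.0238,0.0114,0.0097];S=(-1,-1,-1,-1)
LO=np.array([-2.7,-.37,-1.27,.24,-1.31,.19,-2.76]);HI=np.array([2.7,2.16,1.26,2.4,4.45,1.91,2.76])
def target(g,yaw,tip,flip,off=.019):
    y=np.radians(yaw);B=R.from_matrix(np.array([[np.cos(y),np.sin(y),0],[np.sin(y),-np.cos(y),0],[0,0,-1]]))*R.from_euler('y',tip,degrees=True)
    q=np.array(g)+off*B.as_matrix()[:,2]
    return q,(B*R.from_euler('z',np.pi) if flip else B)
def ik(x,r,q0,m=.08,w=.01):
    def f(q):
        X,Q=fk(q,P,S);return np.r_[(X-x)*5,(r.inv()*Q).as_rotvec(),w*(q-q0)]
    s=least_squares(f,np.clip(q0,LO+m+.001,HI-m-.001),bounds=(LO+m,HI-m));return s.x,np.abs(s.fun[:6]).max()
E
python3 - <<'E'
from kin import *
t=np.array([.5075,.115]);g0=(.59,-.3245,.16)
rng=np.random.default_rng(0)
for flip in(0,1):
  x,r=target(g0,12.3,0,flip);b=None
  q0=np.array([.3,.4,.3,1.7,-.1,1.1,-.8 if not flip else 2.2])
  qp,e=ik(x,r,q0);print('pick flip',flip,qp.round(2),round(e,3))
  for yaw in range(-180,180,20):
    u=np.array([np.cos(np.radians(yaw)),np.sin(np.radians(yaw))]);g=np.r_[t+.045*u,.16]
    # global: tip 43 first by multistart
    best=(9,)
    for k in range(8):
        q0=np.array([rng.uniform(-1,1),.4,rng.uniform(-.8,.8),1.9,rng.uniform(-1,3),1,rng.uniform(-2,2)])
        q,e=ik(*target(g,yaw,43,flip),q0,w=.003)
        if e<best[0]:best=(e,q)
    if best[0]>.03: continue
    q=best[1]; es=[best[0]]
    for tip in(30,15,0):
        q,e=ik(*target(g,yaw,tip,flip),q,w=.05);es.append(e)
    print(flip,yaw,best[1].round(2),np.round(es,3),q.round(2))
E
```

```text
pick flip 0 [ 0.29  0.69  0.22  1.52 -0.17  0.95 -0.8 ] 0.0
0 -180 [ 0.23  0.97 -0.73  1.49  0.32  1.61  1.  ] [0.    0.001 0.002 0.002] [ 0.34  0.5  -0.79  2.06  0.51  0.78  0.82]
0 -160 [-0.35  0.84  0.05  1.48  0.04  1.58  1.6 ] [0.    0.001 0.002 0.002] [-0.31  0.38  0.03  2.06 -0.02  0.7   1.66]
0 -140 [-0.03  0.9  -0.57  1.52  0.56  1.64  1.49] [0.    0.001 0.002 0.002] [ 0.38  0.5  -0.76  2.05  0.49  0.78  1.59]
0 -120 [-0.44  0.77 -0.07  1.61  0.45  1.43  1.9 ] [0.    0.001 0.002 0.002] [-0.04  0.41 -0.22  2.02  0.14  0.72  2.28]
0 -100 [-0.85  0.76  0.39  1.73  0.36  1.18  2.25] [0.    0.001 0.002 0.007] [-0.11  0.43 -0.12  1.99  0.09  0.73  2.68]
0 -80 [-0.43  0.66 -0.23  1.88  0.91  1.19  2.07] [0.    0.001 0.002 0.004] [ 0.38  0.56 -0.73  1.95  0.51  0.82  2.68]
0 -60 [ 0.03  0.78 -0.83  2.04  1.4   1.35  2.02] [0.    0.002 0.002 0.018] [ 0.64  0.85 -1.19  1.93  0.95  1.06  2.68]
0 -40 [-0.18  0.58 -0.52  2.19  1.53  0.97  2.13] [0.    0.003 0.022 0.169] [ 0.56  0.84 -1.19  2.    1.16  1.04  2.68]
0 -20 [ 0.21  0.66 -0.87  2.32  1.92  1.    2.23] [0.    0.004 0.155 0.322]
[... 2163 characters left out ...]
 -0.67  2.23 -1.23  0.35 -2.4 ] [0.    0.032 0.136 0.235] [-1.11  0.81  1.18  2.06 -1.23  1.01 -2.68]
1 80 [-0.11  0.57  0.21  2.08 -1.21  0.95 -2.27] [0.    0.002 0.012 0.115] [-1.17  0.83  1.18  1.98 -1.07  1.04 -2.68]
1 100 [ 0.03  0.63  0.02  1.92 -0.87  1.06 -2.29] [0.    0.001 0.006 0.007] [-1.17  0.72  1.05  1.95 -0.79  0.95 -2.68]
1 120 [ 0.28  0.73 -0.38  1.77 -0.42  1.13 -2.4 ] [0.    0.001 0.003 0.01 ] [-0.78  0.48  0.51  1.98 -0.34  0.77 -2.68]
1 140 [-0.4   0.81  0.46  1.64 -0.71  1.51 -1.89] [0.    0.001 0.002 0.002] [-0.93  0.5   0.7   2.02 -0.46  0.78 -2.23]
1 160 [-0.34  0.83  0.28  1.54 -0.44  1.55 -1.8 ] [0.    0.001 0.002 0.002] [-0.69  0.42  0.42  2.04 -0.25  0.73 -2.03]
```

```bash
python3 -m jog '[{"rx":0,"ry":-5,"rz":0.4,"tx":-1.3,"ty":3,"tz":-0.1,"jaw":8.5},{"rx":-0.1,"ry":-10,"rz":0.8,"tx":-2.6,"ty":7,"tz":-0.2,"jaw":8.5},{"rx":-0.2,"ry":-15,"rz":1.2,"tx":-3.9,"ty":11.5,"tz":-0.3,"jaw":8.5},{"rx":-0.3,"ry":-20,"rz":1.6,"tx":-5.3,"ty":16,"tz":-0.3,"jaw":8.5},{"rx":-0.4,"ry":-25,"rz":2,"tx":-6.7,"ty":20.5,"tz":-0.4,"jaw":8.5},{"rx":-0.5,"ry":-29,"rz":2.3,"tx":-8,"ty":25,"tz":-0.4,"jaw":8.5},{"rx":-0.5,"ry":-33,"rz":2.5,"tx":-9.2,"ty":29.5,"tz":-0.5,"jaw":8.5},{"rx":-0.5,"ry":-32.9,"rz":2.5,"tx":-10.2,"ty":34,"tz":-0.5,"jaw":8.5}]' >/dev/null; python3 -c "
from h import *
st();go((.59,-.3245,.16),12.3,0)"
```

```text
t 3.3 tcp [ 0.5791 -0.221   0.146 ] grasp [ 0.5791 -0.2211  0.165 ] x [0.977 0.215 0.   ] z [-0.001  0.004 -1.   ] q [-0.32  0.8   0.95  1.73 -0.75  1.03 -0.45] F [ 1.6  0.2 -0.1] gap 0.0852 0.0
t 3.3 t cm [-1.16 10.34  0.45] rot [-0.2 -0.   0.1] dist 0.104
```

```bash
python3 -m jog '[{"rx":0,"ry":0,"rz":0,"tx":-0.4,"ty":3.5,"tz":0.1,"jaw":8.5},{"rx":0,"ry":0,"rz":0,"tx":-0.7,"ty":6.5,"tz":0.2,"jaw":8.5},{"rx":0,"ry":0,"rz":0,"tx":-1,"ty":9,"tz":0.4,"jaw":8.5},{"rx":-0.2,"ry":0,"rz":0.1,"tx":-1.16,"ty":10.34,"tz":0.5,"jaw":8.5},{"rx":-0.2,"ry":0,"rz":0.1,"tx":-1.16,"ty":10.34,"tz":1.5,"jaw":8.5},{"rx":-0.2,"ry":0,"rz":0.1,"tx":-1.16,"ty":10.34,"tz":3,"jaw":8.5},{"rx":-0.2,"ry":0,"rz":0.1,"tx":-1.16,"ty":10.34,"tz":3.5,"jaw":8.5},{"rx":-0.2,"ry":0,"rz":0.1,"tx":-1.16,"ty":10.34,"tz":3.5,"jaw":8.5}]' >/dev/null; python3 - <<'E'
from h import *
import cv2
st();go((.59,-.3245,.0785),12.3,0)
a=cams.get_image('scene')[105:205,280:380,::-1];b=cams.get_image('top')[130:230,300:400,::-1]
cv2.imwrite('pics/g1.png',cv2.resize(np.hstack([a,b]),(800,400),interpolation=cv2.INTER_CUBIC))
E
```

```text
t 4.1 tcp [ 0.5881 -0.3215  0.11  ] grasp [ 0.588  -0.3215  0.129 ] x [0.977 0.211 0.001] z [ 0.     0.003 -1.   ] q [-0.11  0.9   0.89  1.6  -0.79  1.04 -0.33] F [-0.5  0.3  0.4] gap 0.0851 0.0
t 4.1 t cm [0.12 0.35 5.05] rot [-0.2 -0.1 -0.1] dist 0.051
```

View pics/g1.png

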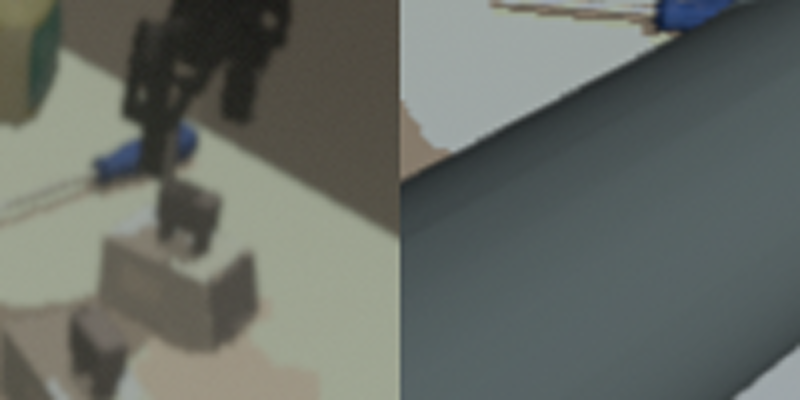

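The scene view shows the left finger at (155,165) and the right at (237,110), either side of the grip at (190,205). The arm covers the top view. I'll descend and close.

```bash
python3 -m jog '[{"rx":-0.2,"ry":-0.1,"rz":-0.1,"tx":0.12,"ty":0.35,"tz":0.5,"jaw":8.5},{"rx":-0.2,"ry":-0.1,"rz":-0.1,"tx":0.12,"ty":0.35,"tz":1.5,"jaw":8.5},{"rx":-0.2,"ry":-0.1,"rz":-0.1,"tx":0.12,"ty":0.35,"tz":2.5,"jaw":8.5},{"rx":-0.2,"ry":-0.1,"rz":-0.1,"tx":0.12,"ty":0.35,"tz":3.5,"jaw":8.5},{"rx":-0.2,"ry":-0.1,"rz":-0.1,"tx":0.12,"ty":0.35,"tz":4.3,"jaw":8.5},{"rx":-0.2,"ry":-0.1,"rz":-0.1,"tx":0.12,"ty":0.35,"tz":4.8,"jaw":8.5},{"rx":-0.2,"ry":-0.1,"rz":-0.1,"tx":0.12,"ty":0.35,"tz":5,"jaw":8.5},{"rx":-0.2,"ry":-0.1,"rz":-0.1,"tx":0.12,"ty":0.35,"tz":5,"jaw":6}]' 60 >/dev/null; python3 -c "
from h import *
st()"
```

```text
t 5.0 tcp [ 0.5903 -0.327   0.0617] grasp [ 0.5903 -0.327   0.0807] x [0.977 0.211 0.001] z [ 0.002 -0.003 -1.   ] q [-0.08  0.96  0.85  1.6  -0.84  0.97 -0.31] F [ 0.2  0.5 -0.3] gap 0.0726 0.0
```

```bash
python3 -m jog '[{"rx":0,"ry":0,"rz":0,"tx":0,"ty":0,"tz":0,"jaw":5},{"rx":0,"ry":0,"rz":0,"tx":0,"ty":0,"tz":0,"jaw":4},{"rx":0,"ry":0,"rz":0,"tx":0,"ty":0,"tz":0,"jaw":3.2},{"rx":0,"ry":0,"rz":0,"tx":0,"ty":0,"tz":0,"jaw":2.6},{"rx":0,"ry":0,"rz":0,"tx":0,"ty":0,"tz":0,"jaw":2.2},{"rx":0,"ry":0,"rz":0,"tx":0,"ty":0,"tz":0,"jaw":1.8},{"rx":0,"ry":0,"rz":0,"tx":0,"ty":0,"tz":0,"jaw":1},{"rx":0,"ry":0,"rz":0,"tx":0,"ty":0,"tz":0,"jaw":0.5}]' 60 >/dev/null; python3 -c "
from h import *
st()"
```

```text
t 5.8 tcp [ 0.5904 -0.3268  0.0619] grasp [ 0.5904 -0.3267  0.0809] x [0.977 0.212 0.001] z [ 0.002 -0.002 -1.   ] q [-0.08  0.96  0.85  1.6  -0.84  0.97 -0.31] F [-0.6  1.3  2.1] gap 0.0193 58.5
```

```bash
python3 -m jog '[{"rx":0,"ry":0,"rz":0,"tx":0,"ty":0,"tz":-0.2,"jaw":0.5},{"rx":0,"ry":0,"rz":0,"tx":0,"ty":0,"tz":-0.8,"jaw":0.5},{"rx":0,"ry":0,"rz":0,"tx":0,"ty":0,"tz":-2,"jaw":0.5},{"rx":0,"ry":0,"rz":0,"tx":0,"ty":0,"tz":-4,"jaw":0.5},{"rx":0,"ry":0,"rz":0,"tx":0,"ty":0,"tz":-6,"jaw":0.5},{"rx":0,"ry":0,"rz":0,"tx":0,"ty":0,"tz":-8,"jaw":0.5},{"rx":0,"ry":0,"rz":0,"tx":0,"ty":0,"tz":-9.5,"jaw":0.5},{"rx":0,"ry":0,"rz":0,"tx":0,"ty":0,"tz":-10,"jaw":0.5}]' 80 >/dev/null; python3 -c "
from h import *
st();go((.492,.157,.18),110,0)"
```

```text
t 6.6 tcp [ 0.5911 -0.3275  0.1647] grasp [ 0.591  -0.3274  0.1837] x [0.977 0.211 0.004] z [ 0.005 -0.004 -1.   ] q [-0.13  0.85  0.94  1.56 -0.74  1.11 -0.37] F [ 0.6 -0.2 -3. ] gap 0.0186 78.3
t 6.6 t cm [  0.56 -49.45   0.11] rot [  0.4   0.1 -97.8] dist 0.495
```

```bash
python3 -m jog '[{"rx":0,"ry":0,"rz":-1,"tx":0,"ty":-0.3,"tz":-0.7,"jaw":0.5},{"rx":0,"ry":0,"rz":-4,"tx":0,"ty":-1.2,"tz":-2,"jaw":0.5},{"rx":0,"ry":0,"rz":-8,"tx":0,"ty":-2.7,"tz":-3.3,"jaw":0.5},{"rx":0,"ry":0,"rz":-13,"tx":0,"ty":-4.7,"tz":-4,"jaw":0.5},{"rx":0,"ry":0,"rz":-18,"tx":0,"ty":-7,"tz":-4.3,"jaw":0.5},{"rx":0,"ry":0,"rz":-23,"tx":0,"ty":-9.5,"tz":-4.5,"jaw":0.5},{"rx":0,"ry":0,"rz":-28,"tx":0,"ty":-12,"tz":-4.5,"jaw":0.5},{"rx":0,"ry":0,"rz":-33,"tx":0,"ty":-14.5,"tz":-4.5,"jaw":0.5}]' >/dev/null; python3 -c "
from h import *
st();go((.492,.157,.22),110,0)"
```

```text
t 7.4 tcp [ 0.5587 -0.1834  0.206 ] grasp [ 0.5586 -0.1834  0.225 ] x [ 0.701  0.713 -0.001] z [ 0.001 -0.002 -1.   ] q [-0.39  0.62  0.9   1.77 -0.55  1.03 -0.05] F [ 0.5 -0.9 -2.7] gap 0.0189 78.4
t 7.4 t cm [ 19.59 -28.63   0.42] rot [  0.1   0.1 -64.5] dist 0.347
```

```bash
python3 -m jog '[{"rx":0,"ry":0,"rz":-5,"tx":1.4,"ty":-2,"tz":0,"jaw":0.5},{"rx":0,"ry":0,"rz":-10,"tx":2.8,"ty":-4.1,"tz":0,"jaw":0.5},{"rx":0,"ry":0,"rz":-15,"tx":4.2,"ty":-6.2,"tz":0,"jaw":0.5},{"rx":0,"ry":0,"rz":-20,"tx":5.6,"ty":-8.2,"tz":0,"jaw":0.5},{"rx":0,"ry":0,"rz":-25,"tx":7,"ty":-10.2,"tz":0,"jaw":0.5},{"rx":0,"ry":0,"rz":-30,"tx":8.4,"ty":-12.3,"tz":0,"jaw":0.5},{"rx":0,"ry":0,"rz":-35,"tx":9.8,"ty":-14.4,"tz":0,"jaw":0.5},{"rx":0,"ry":0,"rz":-40,"tx":11.2,"ty":-16.4,"tz":0,"jaw":0.5}]' >/dev/null; python3 -c "
from h import *
st();go((.492,.157,.2),110,0)"
```

```text
t 8.2 tcp [0.521  0.0113 0.2055] grasp [0.521  0.0114 0.2245] x [ 0.079  0.997 -0.003] z [ 0.001 -0.003 -1.   ] q [-0.71  0.44  0.77  1.94 -0.38  0.92  0.17] F [ 0.2 -0.3 -3.1] gap 0.0191 78.4
t 8.2 t cm [14.3  -4.04  2.41] rot [  0.    0.2 -24.5] dist 0.151
```

```bash
python3 -m jog '[{"rx":0,"ry":0,"rz":-5,"tx":2.4,"ty":-0.7,"tz":0.2,"jaw":0.5},{"rx":0,"ry":0,"rz":-10,"tx":4.8,"ty":-1.4,"tz":0.6,"jaw":0.5},{"rx":0,"ry":0,"rz":-15,"tx":7.2,"ty":-2.1,"tz":1.2,"jaw":0.5},{"rx":0,"ry":0,"rz":-19,"tx":9.6,"ty":-2.8,"tz":1.7,"jaw":0.5},{"rx":0,"ry":0,"rz":-22,"tx":11.6,"ty":-3.4,"tz":2.1,"jaw":0.5},{"rx":0,"ry":0.1,"rz":-24,"tx":13.2,"ty":-3.8,"tz":2.4,"jaw":0.5},{"rx":0,"ry":0.2,"rz":-24.5,"tx":14,"ty":-4,"tz":2.4,"jaw":0.5},{"rx":0,"ry":0.2,"rz":-24.5,"tx":14.3,"ty":-4.04,"tz":2.4,"jaw":0.5}]' >/dev/null; python3 - <<'E'
from h import *
import cv2
st();go((.492,.157,.16),110,0);go((.492,.157,.16),110,42)
a=cams.get_image('scene')[140:340,90:290,::-1];b=cams.get_image('top')[130:330,70:270,::-1]
cv2.imwrite('pics/p1.png',cv2.resize(np.hstack([a,b]),(800,400),interpolation=cv2.INTER_CUBIC))
E
```

```text
t 9.0 tcp [0.4938 0.1565 0.1814] grasp [0.4937 0.1565 0.2004] x [-0.338  0.941  0.   ] z [ 0.001  0.001 -1.   ] q [-0.89  0.43  0.63  1.96 -0.34  0.85  0.27] F [ 1.7  0.  -2.9] gap 0.0188 78.4
t 9.0 t cm [ 0.11 -0.16  4.04] rot [ 0.1 -0.  -0.3] dist 0.04
t 9.0 t cm [ 1.38 -0.16  3.55] rot [ 0.2 42.  -0.2] dist 0.038
```

View pics/p1.png

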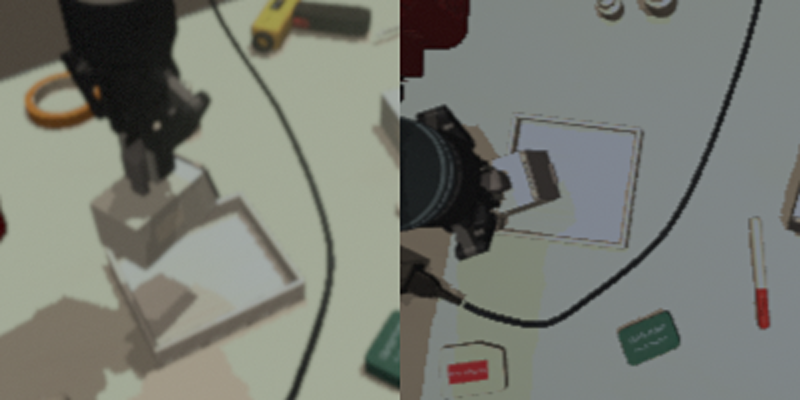

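The top view shows the grey flap at (540,175) over the tray, facing away from the gripper. I'll lower and tip slowly, pivoting about the grip.

```bash
python3 -m jog '[{"rx":0,"ry":0,"rz":0,"tx":0.1,"ty":-0.16,"tz":0.8,"jaw":0.5},{"rx":0,"ry":0,"rz":0,"tx":0.1,"ty":-0.16,"tz":2,"jaw":0.5},{"rx":0,"ry":0,"rz":0,"tx":0.1,"ty":-0.16,"tz":3.1,"jaw":0.5},{"rx":0,"ry":1,"rz":0,"tx":0.14,"ty":-0.16,"tz":3.7,"jaw":0.5},{"rx":0,"ry":3,"rz":0,"tx":0.2,"ty":-0.16,"tz":3.8,"jaw":0.5},{"rx":0,"ry":5.5,"rz":0,"tx":0.28,"ty":-0.16,"tz":3.8,"jaw":0.5},{"rx":0,"ry":8,"rz":0,"tx":0.37,"ty":-0.16,"tz":3.78,"jaw":0.5},{"rx":0,"ry":10,"rz":0,"tx":0.43,"ty":-0.16,"tz":3.77,"jaw":0.5}]' >/dev/null; python3 -c "
from h import *
st();go((.492,.157,.162),110,24);go((.492,.157,.162),110,42)"
```

```text
t 9.9 tcp [0.4911 0.1587 0.1433] grasp [0.4922 0.1556 0.162 ] x [-0.331  0.927  0.176] z [-0.058  0.166 -0.984] q [-0.66  0.49  0.48  1.98 -0.55  0.83  0.51] F [-0.4  0.6 -4. ] gap 0.0185 78.4
t 9.9 t cm [ 0.59  0.02 -0.03] rot [ 0.2 13.9 -0.3] dist 0.006
t 9.9 t cm [ 1.14  0.02 -0.26] rot [ 0.2 31.9 -0.3] dist 0.012
```

```bash
python3 -m jog '[{"rx":0,"ry":2.2,"rz":0,"tx":0.08,"ty":0,"tz":-0.01,"jaw":0.5},{"rx":0,"ry":4.4,"rz":0,"tx":0.16,"ty":0,"tz":-0.02,"jaw":0.5},{"rx":0,"ry":6.6,"rz":0,"tx":0.24,"ty":0,"tz":-0.03,"jaw":0.5},{"rx":0,"ry":8.8,"rz":0,"tx":0.32,"ty":0,"tz":-0.04,"jaw":0.5},{"rx":0,"ry":11,"rz":0,"tx":0.4,"ty":0,"tz":-0.05,"jaw":0.5},{"rx":0,"ry":13.2,"rz":0,"tx":0.48,"ty":0,"tz":-0.06,"jaw":0.5},{"rx":0,"ry":15.4,"rz":0,"tx":0.58,"ty":0,"tz":-0.08,"jaw":0.5},{"rx":0,"ry":17.6,"rz":0,"tx":0.68,"ty":0,"tz":-0.1,"jaw":0.5}]' >/dev/null; python3 -c "
from h import *
st();go((.492,.157,.162),110,42)"
```

```text
t 10.7 tcp [0.4892 0.1649 0.1455] grasp [0.4921 0.1566 0.1623] x [-0.299  0.834  0.465] z [-0.154  0.438 -0.885] q [-0.38  0.55  0.35  1.94 -0.79  1.    0.82] F [-0.2  0.2 -3. ] gap 0.0188 78.6
t 10.7 t cm [ 0.49 -0.01 -0.01] rot [ 0.3 14.3 -0.2] dist 0.005
```

```bash
python3 -m jog '[{"rx":0,"ry":2.2,"rz":0,"tx":0.08,"ty":0,"tz":0,"jaw":0.5},{"rx":0,"ry":4.4,"rz":0,"tx":0.16,"ty":0,"tz":0,"jaw":0.5},{"rx":0,"ry":6.6,"rz":0,"tx":0.23,"ty":0,"tz":0,"jaw":0.5},{"rx":0,"ry":8.8,"rz":0,"tx":0.31,"ty":0,"tz":0,"jaw":0.5},{"rx":0,"ry":11,"rz":0,"tx":0.38,"ty":0,"tz":-0.01,"jaw":0.5},{"rx":0,"ry":13,"rz":0,"tx":0.45,"ty":0,"tz":-0.01,"jaw":0.5},{"rx":0,"ry":14.5,"rz":0,"tx":0.49,"ty":0,"tz":-0.01,"jaw":0.5},{"rx":0,"ry":14.5,"rz":0,"tx":0.49,"ty":0,"tz":-0.01,"jaw":0.5}]' >/dev/null
python3 -m jog '[{"rx":0,"ry":0,"rz":0,"tx":0,"ty":0,"tz":0,"jaw":0.5},{"rx":0,"ry":0,"rz":0,"tx":0,"ty":0,"tz":0,"jaw":0.5},{"rx":0,"ry":0,"rz":0,"tx":0,"ty":0,"tz":0,"jaw":0.5},{"rx":0,"ry":0,"rz":0,"tx":0,"ty":0,"tz":0,"jaw":0.5},{"rx":0,"ry":0,"rz":0,"tx":0,"ty":0,"tz":0,"jaw":0.5},{"rx":0,"ry":0,"rz":0,"tx":0,"ty":0,"tz":0,"jaw":0.5},{"rx":0,"ry":0,"rz":0,"tx":0,"ty":0,"tz":0,"jaw":0.5},{"rx":0,"ry":0,"rz":0,"tx":0,"ty":0,"tz":0,"jaw":0.5}]' >/dev/null; python3 - <<'E'
from h import *
import cv2
st()
a=cams.get_image('scene')[140:340,90:290,::-1];b=cams.get_image('top')[130:330,70:270,::-1]
cv2.imwrite('pics/p2.png',cv2.resize(np.hstack([a,b]),(800,400),interpolation=cv2.INTER_CUBIC))
E
```

```text
t 12.3 tcp [0.4872 0.1697 0.1482] grasp [0.4914 0.1577 0.1623] x [-0.251  0.698  0.671] z [-0.225  0.632 -0.742] q [-0.21  0.65  0.27  1.89 -0.93  1.19  1.  ] F [-0.2  0.4 -1.8] gap 0.019 78.6
```

View pics/p2.png

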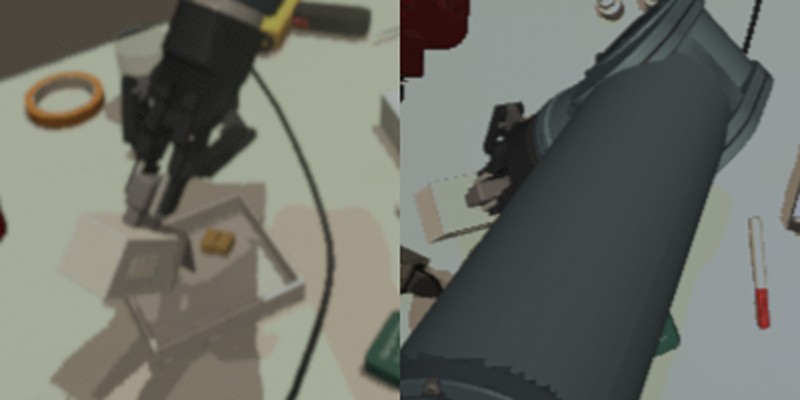

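The scene view shows brass lying in the tray at (218,242) and the flap hanging open at (180,250). I'll raise and untip, then check that both blocks are out.

```bash
python3 -c "
from h import *
go((.492,.157,.22),110,0)"; python3 -m jog '[{"rx":0,"ry":-2,"rz":0,"tx":0.1,"ty":0,"tz":-0.4,"jaw":0.5},{"rx":0,"ry":-6,"rz":0,"tx":0.5,"ty":0,"tz":-1,"jaw":0.5},{"rx":0,"ry":-12,"rz":0,"tx":1,"ty":0,"tz":-1.6,"jaw":0.5},{"rx":0,"ry":-18,"rz":0,"tx":1.5,"ty":0,"tz":-2.3,"jaw":0.5},{"rx":0,"ry":-25,"rz":0,"tx":2,"ty":0,"tz":-3,"jaw":0.5},{"rx":0,"ry":-32,"rz":0,"tx":2.4,"ty":0,"tz":-3.5,"jaw":0.5},{"rx":0,"ry":-38,"rz":0,"tx":2.6,"ty":0,"tz":-3.8,"jaw":0.5},{"rx":0,"ry":-42,"rz":0,"tx":2.6,"ty":0,"tz":-3.8,"jaw":0.5}]' >/dev/null; python3 - <<'E'
from h import *
import cv2
st();go((.59,-.3265,.22),12.3,0)
a=cams.get_image('scene')[220:320,130:230,::-1];b=cams.get_image('top')[170:270,100:200,::-1]
cv2.imwrite('pics/p3.png',cv2.resize(np.hstack([a,b]),(800,400),interpolation=cv2.INTER_CUBIC))
E
```

```text
t 12.4 t cm [ 2.53  0.03 -4.82] rot [  0.2 -42.1  -0.2] dist 0.054
t 13.2 tcp [0.4892 0.166  0.1956] grasp [0.4891 0.166  0.2146] x [-0.339  0.941 -0.   ] z [ 0.005  0.002 -1.   ] q [-0.86  0.39  0.56  1.95 -0.27  0.87  0.19] F [-0.1  0.7 -4. ] gap 0.0188 78.5
t 13.2 t cm [-49.75  -7.23  -0.58] rot [ 0.2 -0.2 97.5] dist 0.503
```

View pics/p3.png

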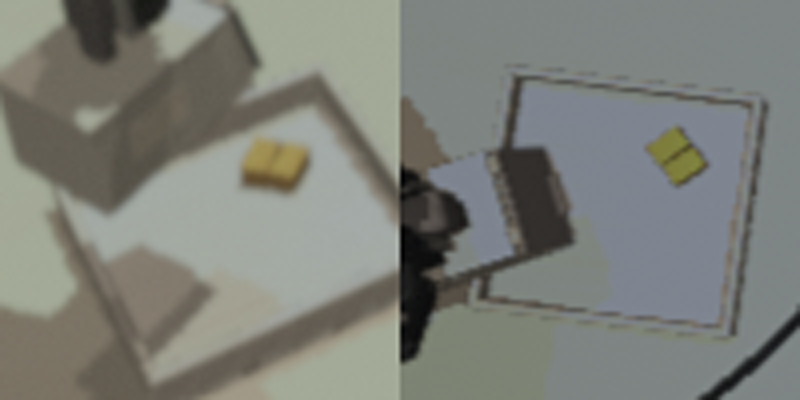

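Both blocks lie side by side in the tray, at (678,155) in the top crop, and the tray hasn't moved. I'll carry the caddy back to its old spot.

```bash
python3 -m jog '[{"rx":0,"ry":0,"rz":2,"tx":-0.6,"ty":-0.1,"tz":-0.5,"jaw":0.5},{"rx":0,"ry":0,"rz":6,"tx":-2.2,"ty":-0.3,"tz":-0.8,"jaw":0.5},{"rx":0,"ry":0,"rz":11,"tx":-4.8,"ty":-0.7,"tz":-1,"jaw":0.5},{"rx":0,"ry":0,"rz":17,"tx":-7.8,"ty":-1.1,"tz":-1,"jaw":0.5},{"rx":0,"ry":0,"rz":23,"tx":-11,"ty":-1.6,"tz":-1,"jaw":0.5},{"rx":0,"ry":0,"rz":29,"tx":-14,"ty":-2,"tz":-1,"jaw":0.5},{"rx":0,"ry":0,"rz":35,"tx":-17,"ty":-2.5,"tz":-1,"jaw":0.5},{"rx":0,"ry":0,"rz":41,"tx":-20,"ty":-2.9,"tz":-1,"jaw":0.5}]' >/dev/null; python3 -c "
from h import *
st();go((.59,-.3265,.22),12.3,0)"
```

```text
t 14.1 tcp [ 0.5289 -0.0387  0.2038] grasp [ 0.5289 -0.0388  0.2228] x [0.374 0.928 0.003] z [ 0.001  0.003 -1.   ] q [-0.6   0.46  0.77  1.92 -0.4   0.93 -0.02] F [ 1.  -0.6 -1.8] gap 0.0186 78.6
t 14.1 t cm [-24.41  16.43   0.2 ] rot [-0.1 -0.2 55.7] dist 0.294
```

```bash
python3 -m jog '[{"rx":0,"ry":0,"rz":6,"tx":-2.5,"ty":1.7,"tz":0,"jaw":0.5},{"rx":0,"ry":0,"rz":12,"tx":-5,"ty":3.4,"tz":0,"jaw":0.5},{"rx":0,"ry":0,"rz":18,"tx":-7.5,"ty":5,"tz":0,"jaw":0.5},{"rx":0,"ry":0,"rz":24,"tx":-10,"ty":6.7,"tz":0,"jaw":0.5},{"rx":0,"ry":0,"rz":30,"tx":-12.5,"ty":8.4,"tz":0,"jaw":0.5},{"rx":0,"ry":0,"rz":36,"tx":-15,"ty":10.1,"tz":0,"jaw":0.5},{"rx":0,"ry":0,"rz":42,"tx":-17.3,"ty":11.6,"tz":0,"jaw":0.5},{"rx":0,"ry":0,"rz":47,"tx":-19.5,"ty":13.1,"tz":0,"jaw":0.5}]' >/dev/null; python3 -c "
from h import *
st();go((.59,-.3265,.22),12.3,0)"
```

```text
t 14.9 tcp [ 0.579  -0.268   0.2032] grasp [ 0.579  -0.2681  0.2222] x [0.933 0.36  0.002] z [ 0.001  0.002 -1.   ] q [-0.22  0.72  0.91  1.63 -0.62  1.11 -0.34] F [ 0.7  0.4 -2.7] gap 0.0187 78.6
t 14.9 t cm [-1.08  5.85  0.21] rot [-0.1 -0.1  8.8] dist 0.06
```

```bash
python3 -m jog '[{"rx":0,"ry":0,"rz":3,"tx":-0.4,"ty":2.2,"tz":0.1,"jaw":0.5},{"rx":0,"ry":0,"rz":6,"tx":-0.8,"ty":4,"tz":0.5,"jaw":0.5},{"rx":0,"ry":0,"rz":8,"tx":-1,"ty":5.2,"tz":1.5,"jaw":0.5},{"rx":-0.1,"ry":-0.1,"rz":8.8,"tx":-1.08,"ty":5.85,"tz":3.5,"jaw":0.5},{"rx":-0.1,"ry":-0.1,"rz":8.8,"tx":-1.08,"ty":5.85,"tz":6,"jaw":0.5},{"rx":-0.1,"ry":-0.1,"rz":8.8,"tx":-1.08,"ty":5.85,"tz":8.5,"jaw":0.5},{"rx":-0.1,"ry":-0.1,"rz":8.8,"tx":-1.08,"ty":5.85,"tz":10,"jaw":0.5},{"rx":-0.1,"ry":-0.1,"rz":8.8,"tx":-1.08,"ty":5.85,"tz":10.5,"jaw":0.5}]' >/dev/null; python3 -m jog '[{"rx":0,"ry":0,"rz":0,"tx":0,"ty":0,"tz":0.2,"jaw":0.5},{"rx":0,"ry":0,"rz":0,"tx":0,"ty":0,"tz":0.2,"jaw":0.5},{"rx":0,"ry":0,"rz":0,"tx":0,"ty":0,"tz":0.2,"jaw":0.5},{"rx":0,"ry":0,"rz":0,"tx":0,"ty":0,"tz":0.2,"jaw":0.5},{"rx":0,"ry":0,"rz":0,"tx":0,"ty":0,"tz":0.2,"jaw":0.5},{"rx":0,"ry":0,"rz":0,"tx":0,"ty":0,"tz":0.2,"jaw":0.5},{"rx":0,"ry":0,"rz":0,"tx":0,"ty":0,"tz":0.2,"jaw":0.5},{"rx":0,"ry":0,"rz":0,"tx":0,"ty":0,"tz":0.2,"jaw":0.5}]' >/dev/null;python3 -c "
from h import *
st();go((.59,-.3265,.0809),12.3,0)"
```

```text
t 16.5 tcp [ 0.5923 -0.3216  0.0958] grasp [ 0.5923 -0.3216  0.1148] x [ 0.975  0.223 -0.   ] z [-0.  0. -1.] q [-0.08  0.9   0.83  1.59 -0.76  1.   -0.35] F [ 0.9 -0.8 -2.9] gap 0.0191 78.5
t 16.5 t cm [-0.33  0.43  3.39] rot [-0.   0.   0.6] dist 0.034
```

```bash
python3 -m jog '[{"rx":0,"ry":0,"rz":0,"tx":0,"ty":0,"tz":0.5,"jaw":0.5},{"rx":0,"ry":0,"rz":0,"tx":0,"ty":0,"tz":1.3,"jaw":0.5},{"rx":0,"ry":0,"rz":0,"tx":0,"ty":0,"tz":2.1,"jaw":0.5},{"rx":0,"ry":0,"rz":0,"tx":0,"ty":0,"tz":2.6,"jaw":0.5},{"rx":0,"ry":0,"rz":0,"tx":0,"ty":0,"tz":2.9,"jaw":0.5},{"rx":0,"ry":0,"rz":0,"tx":0,"ty":0,"tz":3.1,"jaw":0.5},{"rx":0,"ry":0,"rz":0,"tx":0,"ty":0,"tz":3.2,"jaw":0.5},{"rx":0,"ry":0,"rz":0,"tx":0,"ty":0,"tz":3.2,"jaw":0.5}]' >/dev/null;python3 -c "
from h import *
st();go((.59,-.3265,.0809),12.3,0)"
```

```text
t 17.3 tcp [ 0.5923 -0.3217  0.0638] grasp [ 0.5923 -0.3217  0.0828] x [ 0.975  0.223 -0.   ] z [-0.  0. -1.] q [-0.06  0.94  0.8   1.6  -0.79  0.95 -0.33] F [ 0.1 -0.8 -2.8] gap 0.0191 78.5
t 17.3 t cm [-0.33  0.42  0.19] rot [-0.   0.   0.6] dist 0.006
```

```bash
python3 -m jog '[{"rx":0,"ry":0,"rz":0,"tx":0,"ty":0,"tz":0.05,"jaw":0.5},{"rx":0,"ry":0,"rz":0,"tx":0,"ty":0,"tz":0.1,"jaw":0.5},{"rx":0,"ry":0,"rz":0,"tx":0,"ty":0,"tz":0.13,"jaw":0.5},{"rx":0,"ry":0,"rz":0,"tx":0,"ty":0,"tz":0.16,"jaw":0.5},{"rx":0,"ry":0,"rz":0,"tx":0,"ty":0,"tz":0.19,"jaw":0.5},{"rx":0,"ry":0,"rz":0,"tx":0,"ty":0,"tz":0.21,"jaw":0.5},{"rx":0,"ry":0,"rz":0,"tx":0,"ty":0,"tz":0.22,"jaw":0.5},{"rx":0,"ry":0,"rz":0,"tx":0,"ty":0,"tz":0.22,"jaw":0.5}]' >/dev/null;python3 -c "
from h import *
st()"
```

```text
t 18.1 tcp [ 0.5924 -0.3218  0.062 ] grasp [ 0.5924 -0.3218  0.081 ] x [0.975 0.223 0.   ] z [ 0.  0. -1.] q [-0.06  0.94  0.8   1.6  -0.79  0.95 -0.33] F [-1.3  0.9  3.7] gap 0.0187 79.3
```

The upward force shows the caddy is standing on the table. Release it, then rise.

```bash
python3 -m jog '[{"rx":0,"ry":0,"rz":0,"tx":0,"ty":0,"tz":0,"jaw":2},{"rx":0,"ry":0,"rz":0,"tx":0,"ty":0,"tz":0,"jaw":2.4},{"rx":0,"ry":0,"rz":0,"tx":0,"ty":0,"tz":0,"jaw":3},{"rx":0,"ry":0,"rz":0,"tx":0,"ty":0,"tz":0,"jaw":4},{"rx":0,"ry":0,"rz":0,"tx":0,"ty":0,"tz":0,"jaw":5.5},{"rx":0,"ry":0,"rz":0,"tx":0,"ty":0,"tz":0,"jaw":7},{"rx":0,"ry":0,"rz":0,"tx":0,"ty":0,"tz":0,"jaw":7},{"rx":0,"ry":0,"rz":0,"tx":0,"ty":0,"tz":0,"jaw":7}]' >/dev/null;python3 -c "
from h import *
st()"; python3 -m jog '[{"rx":0,"ry":0,"rz":0,"tx":0,"ty":0,"tz":-0.5,"jaw":7},{"rx":0,"ry":0,"rz":0,"tx":0,"ty":0,"tz":-1.5,"jaw":7},{"rx":0,"ry":0,"rz":0,"tx":0,"ty":0,"tz":-3,"jaw":7},{"rx":0,"ry":0,"rz":0,"tx":0,"ty":0,"tz":-5.5,"jaw":7},{"rx":0,"ry":0,"rz":0,"tx":0,"ty":0,"tz":-8.5,"jaw":7},{"rx":0,"ry":0,"rz":0,"tx":0,"ty":0,"tz":-11.5,"jaw":7},{"rx":0,"ry":0,"rz":0,"tx":0,"ty":0,"tz":-14,"jaw":7},{"rx":0,"ry":0,"rz":0,"tx":0,"ty":0,"tz":-15,"jaw":7}]' >/dev/null; python3 - <<'E'
from h import *
import cv2
st()
i=cams.get_image('scene')[:,:,::-1];a=i[130:230,280:380];b=i[220:320,130:230]
cv2.imwrite('pics/f1.png',cv2.resize(np.hstack([a,b]),(800,400),interpolation=cv2.INTER_CUBIC))
E
```

```text
t 18.9 tcp [ 0.5922 -0.3216  0.0615] grasp [ 0.5923 -0.3216  0.0805] x [ 0.975  0.223 -0.   ] z [-0.  0. -1.] q [-0.06  0.94  0.8   1.6  -0.79  0.95 -0.33] F [-0.4  0.5  0.5] gap 0.0697 0.0
t 19.7 tcp [ 0.5932 -0.3229  0.2157] grasp [ 0.5932 -0.3229  0.2347] x [0.975 0.223 0.003] z [ 0.004 -0.002 -1.   ] q [-0.13  0.77  0.93  1.52 -0.65  1.18 -0.42] F [-0.1 -0.7  0.4] gap 0.0698 0.0
```

View pics/f1.png

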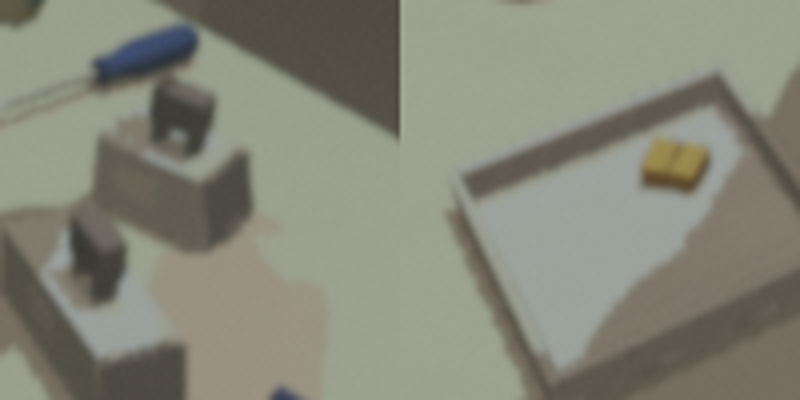

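The final view shows the short caddy upright with its flap shut at (175,185) in the left crop, both blocks in the tray at (675,163), and the gripper clear.

```bash
python3 -c "
from rig import order
print(order.hand_in())"
```

```text
the job is handed in; nothing more can be done
None
```

I handed the job in at about 20 s: both brass blocks are in the tray, and the shorter caddy is upright near its original spot, clear of the tray, with its flap shut.

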